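# Open the hall caddy and hold its hanger post at full height

### The job

Open up the wooden hall caddy: flip its flat lid right over by the round tab, so that the lid lies flat over the key bay with its mirrored face up. Then grip the head of the telescoping hanger post so that its side button is squeezed in, pull the post straight up past the first stop to the second stop, and finish still holding it there, fully extended, with the lid still flat and the other things on the console left where they were.

Things in the scene. Friction and masses are not known exactly. Their poses are not given: they have to be found in the camera images.
- caddy: Wooden two-bay caddy fixed to the console, 130 (x) x 216 (y) mm, walls 113 to 122 high. Origin: centre of its underside; z up. Post bay at -y, key bay at +y, wall between them at y = 0; x runs along the lid's hinge. The bays' ends at x = -62 and +62 are only 42 mm high, so fingers can come down into the post bay on the -x and +x sides of the post's head.
- lid (a joint): Lid angle (rad): 0 = closed, flat over the post bay, plain wood up; pi = flipped right over, flat over the key bay, mirrored face up. Starts closed or up to 0.35 ajar. Stiff hinge: the lid stays at any angle and does not fall; turning it takes about 1.5 N at the tab.
- lid_hinge (a point): Point on the lid's hinge axis (parallel to the caddy's x), in line with the tab, 122 mm above the caddy's origin. The lid is a plate 112 mm along the hinge, 8 mm thick, ending 106 mm from the axis.
- lid_tab (a point): Centre of the round tab on the lid's free edge: a wooden disc 24 mm across, 12 mm thick, flat faces looking along the caddy's x (pinch across them; it can turn between the fingers as the lid swings). 136 mm from the hinge; closed: at caddy y -136, 4 mm above the axis; flipped: y +136, 4 mm below it. A 12 mm wide neck keeps it 18 mm clear of the lid's edge.
- head_center (a point): Centre of the post's head: grey plastic block 28 (caddy x) x 34 (y) x 36 (z) mm on a steel telescoping tube, at caddy x 0, y -52, 97 mm above the table when down. A steel hanger bar 8 mm thick, 90 mm long, runs through it along y, 11 mm above the centre. Across x it measures 35 mm with the button out, 29 mm with it in.
- button_face (a point): Middle of the outer face of the release button: a 22 x 22 mm square pad on the head's -x face, level with head_center, sticking out 7 mm, so 21 mm from head_center when out. Moves with the head.
- release (a joint): How far the button is pressed in towards the caddy's +x (m): 0 = out, 0.006 = fully in. A spring pushes it out with 2 N, about 6 N when fully in. The post is unlocked only while it is in more than about 0.004.
- post (a joint): Height of the post above its lowered place (m): 0 = down; 0.055 = first stop, where a catch blocks it if the button is out; 0.110 = second stop, a fixed end stop. It slides along z with about 2.5 N of weight and friction and sinks if let go (it may land on a catch on the way).
- bowl: Blush ceramic bowl, 130 mm across, 55 mm high, on the console to one side; leave alone. Origin: centre of its underside.
- case_low: Lower of two stacked hard sunglasses cases, 66 x 158 x 40 mm each, to the other side; leave alone. Origin: centre of its underside.
- case_high: Upper sunglasses case, 80 mm high at its top; leave alone. Origin: centre of its underside.
- dome: Small glass dome on a wooden foot, 84 mm across, 89 mm high, behind the caddy; leave alone. Origin: centre of its underside.
- candle: White ceramic cup, 68 mm across, 70 mm high, behind the caddy; leave alone. Origin: centre of its underside.
- tin: Flat metal tin, 60 mm across, 26 mm high, between the robot and the caddy; leave alone. Origin: centre of its underside.
- keyring: Steel ring with three keys lying flat in the key bay, 3 to 5 mm high; leave alone. Origin: on its underside, near its middle.

How it is judged:
On the way, in this order (a step that is already met when the one before it is completed fails the run):
1. the lid is flipped right over, flat over the key bay, mirrored face up (value of joint lid above 2.99 rad), for 0.2 s.
2. the button is squeezed in while the post is still down (value of joint release above 0.004 m and value of joint post below 0.02 m), for 0.05 s.
At the end, for the whole second after the job is handed in: The lid lies flipped over (within 0.15 rad of flat), the post is at its second stop (within 5 mm, 0.105 to 0.110 m) and the fingers hold the head (more than 2 N) through the last second (value of joint lid above 2.99 rad and value of joint post above 0.105 m and contact force between the fingers and post above 2 N); the arm keeps its last pose, push and grip.
It fails at once if a bystander (bowl, sunglasses cases, glass dome, cup, tin or keyring) is moved more than 30 mm from its place (distance of any of bowl, case_low, case_high, dome, candle, tin, keyring from where it was at the start of the episode above 0.03 m).
It also fails if it takes over 51 s, if anything falls off the work surface, if the arm or the gripper's body presses on something with over 40 N, if the wrist force passes 120 N, or if a joint passes its speed limit or range.

### The arm

A 6-joint arm with a two-finger parallel gripper is mounted at the origin on the work surface. World frame = base frame: x ahead of the robot, y to its left, z up, the work surface at z = 0. Lengths are in m, angles in rad, forces in N, time in s.
With the tool pointing down it reaches from about 0.35 to 0.85 m from the base axis. Payload 8.1 kg.
Tool frame: the origin (TCP) lies at the very end of the fingers, on their centre line; the grasp point (between the pads) lies 19 mm behind it; x points along the fingers, y is the direction in which the jaws open and shut, and the axes are right-handed (so a half turn about x gives the same grasp; the last joint's range is limited). The gripper opens to 93 mm and grips with 3 to 60 N. Pads are 15 mm wide; open, the fingers measure 128 mm over their backs; the gripper's body (75 mm by 188 mm) begins 65 mm behind the grasp point.
Start: joints at [-1.36, 0.13, 1.488, -0, 1.523, -0.085], TCP at [0.175, -0.574, 0.219] pointing down, gripper open.
Joint ranges: [-2.96, 2.96], [-0.89, 2.26], [0.02, 2.5], [-1.34, 4.48], [0, 2.73], [-2.66, 2.66]. Speed limits (rad/s): [2.39, 2.39, 2.79, 3.14, 3.14, 3.14].

### API

Orientations are given as a rotation vector (axis times angle).
In Python, from plant import * gives the robot as it stands. The module is installed in compiled form; this text tells all that it offers.
- The arm moves only by the tool apply_moves, never from a script. Its argument "series" is a list of rows, each an object with "jaw": the gripper's target within -1 to 1 (shut at 1, half-way at 0, fully open at -1); "linear": the shift along the tool's x, y, z normalised to -1 to 1, where 1 is 0.6 m, a list of three; "roll": the turn about the tool's x normalised to -1 to 1, where 1 is 30 degrees. A call has 1 to 20 rows; each row is the pose to reach, as a shift and turn from the pose measured when the call began, along the tool's axes at that moment; what a row does not reach only later rows make up. A row lasts 1/8 s, in which the tool goes at most 62.5 mm and 10.7 degrees, less where a joint would pass 70% of its speed; a pose out of reach is approached as far as the arm can. A call with a number of a shift or a turn outside -1 to 1 is refused whole. A call with a gripper value outside its range is refused whole. The fingers move at their own pace and stop on an object; "force" is the grip in N (left out, the last holds). Time passes only in rows, so rows that repeat a pose let the fingers close. It gives the time, the measured TCP pose, the force and the opening at its end, in the units of the state.
- read_state(): the state, without advancing time (a new reading comes with each control period).
- read_camera(name): name is "side" or "top" or "wrist"; returns a dict with "pixels" (480x640x3 uint8, blue, green, red), "intrinsics" (3x3 intrinsics, pixels), "D" ([k1, k2, p1, p2, k3] as OpenCV has them; the pictures are not rectified), "rvec" (rotation vector, rad) and "tvec" (3), from world to camera coordinates, as OpenCV has them; the wrist camera has in their place "tool_from_camera" (4x4, takes a point from camera to tool coordinates, whose origin is the TCP and whose axes are the tool frame's). Camera axes: x right, y down, z forward; pixel columns grow to the right and rows downward; lengths in m; the calibration is good to about 2 mm. A picture is of the moment at which its call begins: read the wrist's pose just before it. There is no depth.
- close_job(): hands the job in, once; it reports no verdict.
The state is a dict: "t": time; "q": joint angles; "dq": joint speeds; "joint_torque": joint torques, N m; "tool_pos": TCP position; "orientation": TCP orientation; "force": force on the tool from outside, world axes, zero at the start; "wrist_torque": the same for the moment, N m; "opening": finger opening in m.
Only numpy, scipy, OpenCV 4.12 (cv2) and the standard library are available. Lean on these libraries where they do the work, as an engineer would, in place of code of your own. Each camera call takes 0.05 s, during which the arm holds its last target. There are 200 camera calls.

## Working session

There is one attempt and no reset: what is moved stays moved. The work goes in short steps, Python scripts to look and compute and a tool call to move; the robot and the scene stay as the last step left them, time stands still between calls to the robot, and variables do not carry over. Pictures are saved under pics/ and viewed, about 8 in all and at most 12, crops included, and the job is handed in when it is done.

Besides the shell and the picture viewer there is one more tool, called after "Request:" as name(argument=value, ...), one argument or row to a line, values as JSON. apply_moves: Moves the arm, as the interface text tells. Its arguments: {"type":"object","properties":{"series":{"type":"array"},"force":{"type":"number"}},"required":["series"]}

```bash
mkdir -p pics; cat > h.py <<'E'
from plant import *
import numpy as np, cv2
from scipy.spatial.transform import Rotation as R
def cam(name,fn):
    s=read_state(); c=read_camera(name); cv2.imwrite('pics/'+fn,c['pixels'])
    K=np.array(c['intrinsics']);D=np.array(c['D'])
    if 'rvec' in c:
        Rc=R.from_rotvec(np.ravel(c['rvec'])).as_matrix(); t=np.ravel(c['tvec'])
    else:
        T=np.eye(4);T[:3,:3]=R.from_rotvec(s['orientation']).as_matrix();T[:3,3]=s['tool_pos']
        M=np.linalg.inv(T@np.array(c['tool_from_camera'])); Rc=M[:3,:3];t=M[:3,3]
    np.savez('pics/'+fn+'.npz',K=K,D=D,R=Rc,t=t)
def ld(fn): return np.load('pics/'+fn+'.npz')
def atz(fn,uv,z):
    c=ld(fn);p=cv2.undistortPoints(np.array(uv,float).reshape(-1,1,2),c['K'],c['D']).reshape(-1,2)
    o=-c['R'].T@c['t'];d=np.c_[p,np.ones(len(p))]@c['R']
    return o+d*((z-o[2])/d[:,2])[:,None]
def proj(fn,P):
    c=ld(fn);return cv2.projectPoints(np.array(P,float).reshape(-1,1,3),cv2.Rodrigues(c['R'])[0],c['t'],c['K'],c['D'])[0].reshape(-1,2)
E
python3 - <<'E'
from h import *
s=read_state();print({k:np.round(v,3) for k,v in s.items()}); print(R.from_rotvec(s['orientation']).as_matrix().round(3))
cam('top','t0.png');cam('side','s0.png')
for f in('t0.png','s0.png'):
    c=ld(f);print(-c['R'].T@c['t'])
E
```

```text
{'t': np.float64(0.0), 'q': array([-1.36 ,  0.131,  1.489,  0.   ,  1.523, -0.085]), 'dq': array([-0.001,  0.001,  0.   ,  0.   , -0.   , -0.   ]), 'joint_torque': array([ 0.0000e+00, -5.5984e+01, -4.9176e+01,  7.7000e-02,  3.5000e-02,
       -0.0000e+00]), 'tool_pos': array([ 0.175, -0.573,  0.218]), 'orientation': array([ 2.063,  0.309, -2.063]), 'force': array([-0.081,  0.895,  0.734]), 'wrist_torque': array([-0.048,  0.023,  0.033]), 'opening': np.float64(0.093)}
[[-0.     0.291 -0.957]
 [ 0.002 -0.957 -0.291]
 [-1.    -0.002 -0.   ]]
[ 0.40025647 -0.01196422  1.72658231]
[ 0.52355592 -0.94703218  1.05086267]
```

View pics/t0.png

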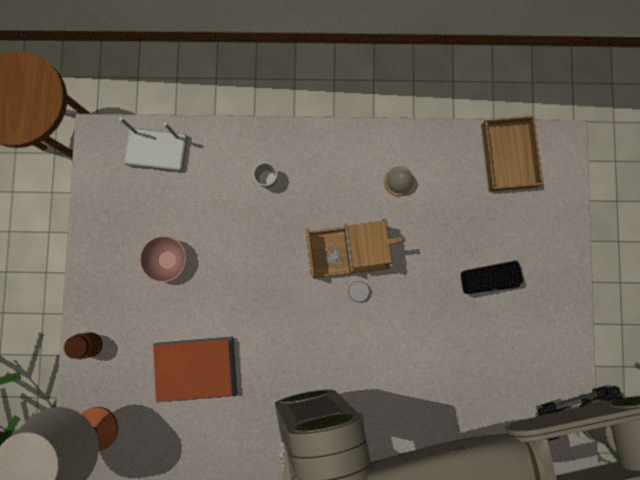

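View pics/s0.png

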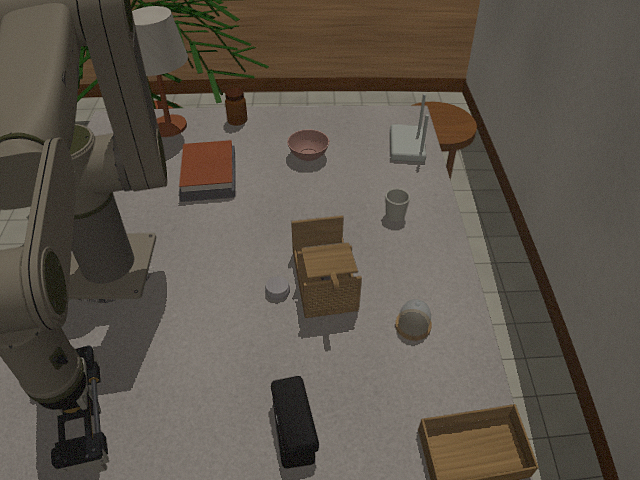

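Top view: the caddy is at about (350,250), the key bay on the left and the closed or ajar lid on the right, with its tab at about (397,240). The tin is at (359,292). The side view agrees. Next I enlarge both.

```bash
python3 - <<'E'
from h import *
a=cv2.imread('pics/t0.png')[205:310,295:425];b=cv2.imread('pics/s0.png')[205:325,260:380]
a=cv2.resize(a,None,fx=5,fy=5,interpolation=2)[:,:400*2];b=cv2.resize(b,None,fx=5,fy=5,interpolation=2)
cv2.imwrite('pics/t0c.png',a);cv2.imwrite('pics/s0c.png',b)
E
```

```text
(no output)
```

View pics/t0c.png

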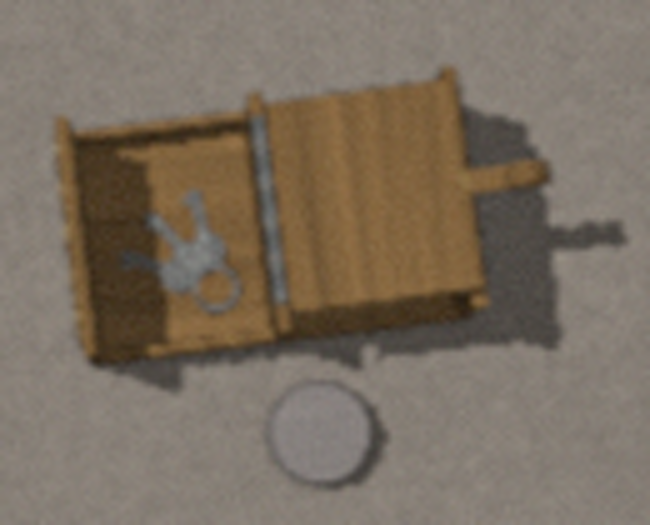

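View pics/s0c.png

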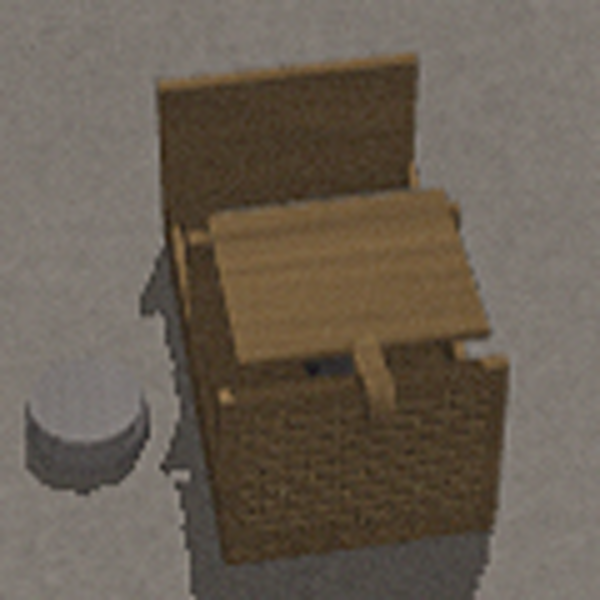

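```bash
cat > fit.py <<'E'
from h import *
from scipy.optimize import least_squares
S=lambda u,v:((u+.5)/5-.5+260,(v+.5)/5-.5+205); T=lambda u,v:((u+.5)/5-.5+295,(v+.5)/5-.5+205)
body=[('s',(-65,-108,0),S(232,562)),('s',(65,-108,0),S(490,527)),('s',(-65,108,122),S(160,80)),('s',(65,108,122),S(417,56)),
('t',(65,108,122),T(60,120)),('t',(-65,108,122),T(90,360)),('s',(-65,-108,113),S(222,398)),('s',(65,-108,113),S(508,362)),('t',(65,-108,113),T(452,72)),('t',(-65,-108,113),T(487,303))]
lid=[('s',(-56,-106,8),S(240,360)),('s',(56,-106,8),S(490,332)),('t',(-56,-106,8),T(478,290)),('t',(56,-106,8),T(458,80))]
tab=[('s',(0,-136,4),S(379,386)),('t',(0,-136,4),T(530,174))]
def world(p,q):
    c,s=np.cos(p[2]),np.sin(p[2]);return [p[0]+c*q[0]-s*q[1],p[1]+s*q[0]+c*q[1],q[2]]
def L(p,q,xo):
    a=p[3]; y,z=q[1],q[2]   # rotate about x so -y goes up
    return np.array([q[0]+xo,np.cos(a)*y+np.sin(a)*z,-np.sin(a)*y+np.cos(a)*z+122])/1000
def pts(p):
    return [(f,world(p,np.array(q)/1000)) for f,q,_ in body]+[(f,world(p,L(p,q,p[4]))) for f,q,_ in lid]+[(f,world(p,L(p,q,p[5]))) for f,q,_ in tab]
obs=np.array([o for _,_,o in body+lid+tab])
def res(p):
    return (np.array([proj({'s':'s0.png','t':'t0.png'}[f],w)[0] for f,w in pts(p)])-obs).ravel()
if __name__=='__main__':
    r=least_squares(res,[.55,-.05,.1,.2,0,0],loss='soft_l1',x_scale=[.1,.1,.1,.1,10,10])
    print(r.x.round(4));print(res(r.x).reshape(-1,2).round(1))
    np.save('p.npy',r.x);p=r.x
    print('hinge',np.round(world(p,L(p,(0,0,0),p[5])),4),'tab',np.round(world(p,L(p,(0,-136,4),p[5])),4),'head',np.round(world(p,[0,-.052,.097]),4))
    print('tin',atz('t0.png',[(359.2,291.6)],.026))
E
python3 fit.py
```

```text
[ 0.5558 -0.0596  0.1464  0.1286 -1.3322 -0.374 ]
[[-1.7  1.1]
 [ 1.1  0.4]
 [-1.5 -3.2]
 [-0.7 -4.5]
 [-1.5 -1.5]
 [-1.3 -0.9]
 [-0.7  3.2]
 [ 0.2  2.6]
 [ 0.4 -1.9]
 [ 0.3  0.1]
 [-1.3 -0.1]
 [-0.5 -1.2]
 [ 1.4 -0.8]
 [-0.7 -1.1]
 [-0.5  1.9]
 [-0.7 -0.7]]
hinge [ 0.5554 -0.0597  0.122 ] tab [ 0.575  -0.1926  0.1434] head [ 0.5634 -0.1111  0.097 ]
tin [[ 0.43830071 -0.093306    0.026     ]]
```

```bash
sed -i 's/108,122)/108,Q)/g; s/108,113)/108,122)/g; s/108,Q)/108,113)/g' fit.py; python3 fit.py
```

```text
[ 0.5558 -0.0597  0.1418  0.1287 -0.8912  0.2175]
[[-1.9  1.1]
 [ 0.9  0.6]
 [-1.2 -0.6]
 [-0.6 -1.7]
 [-1.3 -1.3]
 [-1.3 -0.9]
 [-1.   0.5]
 [ 0.2  0.1]
 [ 0.8 -2.2]
 [ 0.6  0.1]
 [-1.3 -0.2]
 [-0.4 -1. ]
 [ 1.3 -0.8]
 [-0.6 -1.1]
 [-0.5  2. ]
 [-0.6 -0.7]]
hinge [ 0.556  -0.0597  0.122 ] tab [ 0.575  -0.1927  0.1434] head [ 0.5632 -0.1112  0.097 ]
tin [[ 0.43830071 -0.093306    0.026     ]]
```

```bash
cat >> h.py <<'E'
def go(targets):
    s=read_state();M=R.from_rotvec(s['orientation']).as_matrix()
    for t in targets: print((M.T@(np.array(t)-s['tool_pos'])/.6).round(4).tolist())
def yawerr(yaw=None):
    s=read_state();M=R.from_rotvec(s['orientation']).as_matrix();a=np.arctan2(M[1,1],M[0,1])
    yaw=np.load('p.npy')[2] if yaw is None else yaw
    e=(yaw-a+np.pi/2)%np.pi-np.pi/2
    print('tool y deg',np.degrees(a).round(2),'roll needed',(-np.degrees(e)/30).round(3),'tcp',s['tool_pos'].round(4),'x axis',M[:,0].round(3),'t',s['t'],'q',s['q'].round(2),'F',s['force'].round(1),'op',s['opening'].round(4))
E
python3 -c "
from h import *
yawerr();go([[.575,-.193,.23]])"
```

```text
Traceback (most recent call last):
  File "h.py", line 27, in yawerr
    print('tool y deg',np.degrees(a).round(2),'roll needed',(-np.degrees(e)/30).round(3),'tcp',s['tool_pos'].round(4),'x axis',M[:,0].round(3),'t',s['t'],'q',s['q'].round(2),'F',s['force'].round(1),'op',s['opening'].round(4))
                                                                                                                                                                                                           ^^^^^^^^^^^^^^^^^^
AttributeError: 'float' object has no attribute 'round'
```

```bash
sed -i "s/s\['opening'\].round(4)/round(float(s['opening']),4)/" h.py
```

Request:
apply_moves(
  series=[
    {"jaw":-1,"linear":[-0.03,-0.1,-0.2],"roll":-0.3},
    {"jaw":-1,"linear":[-0.03,-0.2,-0.4],"roll":-0.6},
    {"jaw":-1,"linear":[-0.02,-0.3,-0.6],"roll":-1},
    {"jaw":-1,"linear":[-0.02,-0.412,-0.822],"roll":-1},
    {"jaw":-1,"linear":[-0.02,-0.412,-0.822],"roll":-1},
    {"jaw":-1,"linear":[-0.02,-0.412,-0.822],"roll":-1},
    {"jaw":-1,"linear":[-0.02,-0.412,-0.822],"roll":-1},
    {"jaw":-1,"linear":[-0.02,-0.412,-0.822],"roll":-1},
    {"jaw":-1,"linear":[-0.02,-0.412,-0.822],"roll":-1},
    {"jaw":-1,"linear":[-0.02,-0.412,-0.822],"roll":-1},
    {"jaw":-1,"linear":[-0.02,-0.412,-0.822],"roll":-1},
    {"jaw":-1,"linear":[-0.02,-0.412,-0.822],"roll":-1},
    {"jaw":-1,"linear":[-0.02,-0.412,-0.822],"roll":-1},
    {"jaw":-1,"linear":[-0.02,-0.412,-0.822],"roll":-1},
  ],
)

```text
t: 1.85
tool_pos: [0.5742, -0.194, 0.2303]
orientation: [1.739, 0.755, -1.738]
force: [-0.3, 0.4, 0.5]
opening: 0.093
```

Request:
apply_moves(
  series=[
    {"jaw":-1,"linear":[0,0,0],"roll":-0.33},
    {"jaw":-1,"linear":[0,0,0],"roll":-0.66},
    {"jaw":-1,"linear":[0,0,0],"roll":-1},
    {"jaw":-1,"linear":[0,0,0],"roll":-1},
  ],
)

```text
t: 2.35
tool_pos: [0.574, -0.1943, 0.2305]
orientation: [1.378, 1.092, -1.376]
force: [-0.6, -1.0, -0.0]
opening: 0.0928
```

```bash
python3 -c "
from h import *
yawerr();go([[.575,-.193,.23]])"
```

```text
tool y deg -13.21 roll needed -0.711 tcp [ 0.574  -0.1943  0.2305] x axis [ 0.     0.001 -1.   ] t 2.35 q [-0.41  0.14  1.45  0.    1.55 -0.18] F [-0.6 -1.  -0. ] op 0.0928
[0.0008, 0.0011, -0.0024]
```

Request:
apply_moves(
  series=[
    {"jaw":-1,"linear":[0,0,0],"roll":-0.35},
    {"jaw":-1,"linear":[0,0,0],"roll":-0.71},
    {"jaw":-1,"linear":[0,0,0],"roll":-0.71},
    {"jaw":-1,"linear":[0,0,0],"roll":-0.71},
  ],
)

```text
t: 2.85
tool_pos: [0.574, -0.1943, 0.2305]
orientation: [1.11, 1.271, -1.109]
force: [0.2, 0.6, -0.3]
opening: 0.0931
```

```bash
python3 -c "
from h import *
yawerr();go([[.575,-.193,.23]]);cam('wrist','w1.png')
p=np.load('p.npy')
from fit import world,L
print(proj('w1.png',[world(p,L(p,q,p[5])) for q in [(0,-136,4),(0,-106,4),(56,-106,8),(-56,-106,8)]]+[world(p,(x,-.108,.122)) for x in(.065,-.065)]).round(0).tolist())"
```

```text
tool y deg 7.72 roll needed -0.013 tcp [ 0.574  -0.1943  0.2305] x axis [ 0.     0.001 -1.   ] t 2.85 q [-0.41  0.14  1.45  0.    1.55 -0.55] F [ 0.2  0.6 -0.3] op 0.0931
[0.0008, 0.002, -0.002]
[[322.0, 244.0], [321.0, 199.0], [407.0, 199.0], [236.0, 200.0], [412.0, 199.0], [230.0, 201.0]]
```

View pics/w1.png

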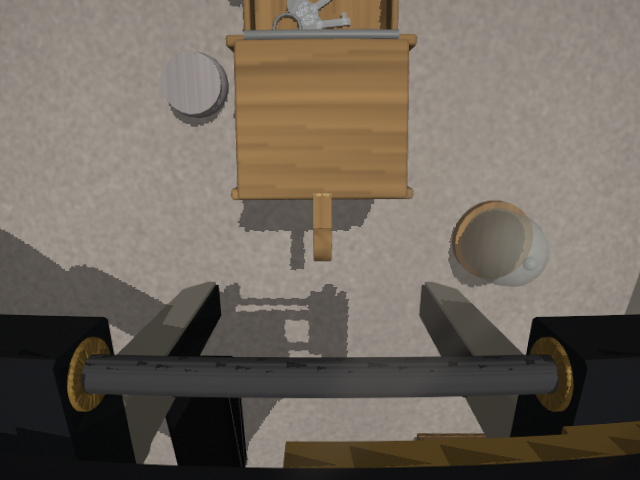

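The wrist view shows the tab centred at (322,245), and my model predicts (322,244). The lid corners also agree within 2 px. So I descend and pinch.

Request:
apply_moves(
  series=[
    {"jaw":-1,"linear":[0.08,0.002,-0.002],"roll":-0.013},
    {"jaw":-0.5,"linear":[0.14,0.002,-0.002],"roll":-0.013},
    {"jaw":0,"linear":[0.177,0.002,-0.002],"roll":-0.013},
    {"jaw":0.3,"linear":[0.177,0.002,-0.002],"roll":-0.013},
    {"jaw":1,"linear":[0.177,0.002,-0.002],"roll":-0.013},
    {"jaw":1,"linear":[0.177,0.002,-0.002],"roll":-0.013},
    {"jaw":1,"linear":[0.177,0.002,-0.002],"roll":-0.013},
    {"jaw":1,"linear":[0.177,0.002,-0.002],"roll":-0.013},
    {"jaw":1,"linear":[0.177,0.002,-0.002],"roll":-0.013},
  ],
  force=12,
)

```text
t: 4.03
tool_pos: [0.5751, -0.1928, 0.1245]
orientation: [1.105, 1.274, -1.103]
force: [-0.4, 0.6, -0.2]
opening: 0.0176
```

```bash
python3 -c "
from h import *
from fit import world,L
yawerr();p=np.load('p.npy')
N=14;a0=p[3]
T=[]
for a in np.linspace(a0,np.pi+.03,N+1):
    q=p.copy();q[3]=a;w=np.array(world(q,L(q,(0,-136,4),p[5])));w[2]-=.019;T.append(w)
print(T[0],T[-1]);go(T)"
```

```text
tool y deg 8.18 roll needed 0.002 tcp [ 0.5751 -0.1928  0.1245] x axis [ 0.     0.001 -1.   ] t 4.025 q [-0.41  0.21  1.57  0.    1.36 -0.55] F [-0.4  0.6 -0.2] op 0.0176
[ 0.57501381 -0.19269854  0.12441524] [0.53683839 0.07477257 0.09492241]
[0.0001, -0.0001, -0.0002]
[-0.0474, -0.0001, -0.0132]
[-0.0909, -0.0, -0.0362]
[-0.1284, 0.0, -0.068]
[-0.1582, 0.0001, -0.1071]
[-0.1789, 0.0001, -0.1518]
[-0.1894, 0.0002, -0.1998]
[-0.1893, 0.0002, -0.249]
[-0.1787, 0.0003, -0.297]
[-0.1579, 0.0003, -0.3416]
[-0.128, 0.0003, -0.3807]
[-0.0904, 0.0003, -0.4124]
[-0.0468, 0.0003, -0.4352]
[0.0007, 0.0003, -0.4481]
[0.0498, 0.0003, -0.4505]
```

Request:
apply_moves(
  series=[
    {"jaw":1,"linear":[0,0,0],"roll":0},
    {"jaw":1,"linear":[0,0,0],"roll":0},
    {"jaw":1,"linear":[0,0,0],"roll":0},
    {"jaw":1,"linear":[0,0,0],"roll":0},
    {"jaw":1,"linear":[-0.024,0,-0.006],"roll":0},
    {"jaw":1,"linear":[-0.047,0,-0.013],"roll":0},
    {"jaw":1,"linear":[-0.07,0,-0.024],"roll":0},
    {"jaw":1,"linear":[-0.091,0,-0.036],"roll":0},
    {"jaw":1,"linear":[-0.091,0,-0.036],"roll":0},
  ],
)

```text
t: 5.15
tool_pos: [0.5722, -0.1708, 0.1805]
orientation: [1.104, 1.274, -1.101]
force: [2.8, 1.0, 0.8]
opening: 0.0116
```

```bash
python3 -c "
from h import *
from fit import world,L
yawerr();p=np.load('p.npy')
N=14;a0=p[3]
cam('wrist','w2.png')
T=[]
for a in np.linspace(a0,np.pi+.03,N+1):
    q=p.copy();q[3]=a;w=np.array(world(q,L(q,(0,-136,4),p[5])));w[2]-=.019;T.append(w)
go(T[2:])"
```

```text
tool y deg 8.22 roll needed 0.003 tcp [ 0.5722 -0.1708  0.1805] x axis [ 0.001  0.001 -1.   ] t 5.15 q [-0.38  0.14  1.55  0.    1.45 -0.52] F [2.8 1.  0.8] op 0.0116
[0.0015, -0.0005, 0.0003]
[-0.036, -0.0004, -0.0314]
[-0.0659, -0.0003, -0.0706]
[-0.0865, -0.0002, -0.1152]
[-0.0971, -0.0001, -0.1632]
[-0.097, -0.0, -0.2124]
[-0.0864, 0.0, -0.2605]
[-0.0656, 0.0001, -0.3051]
[-0.0357, 0.0001, -0.3441]
[0.0019, 0.0001, -0.3758]
[0.0454, 0.0, -0.3987]
[0.0929, -0.0, -0.4116]
[0.142, -0.0001, -0.414]
```

View pics/w2.png

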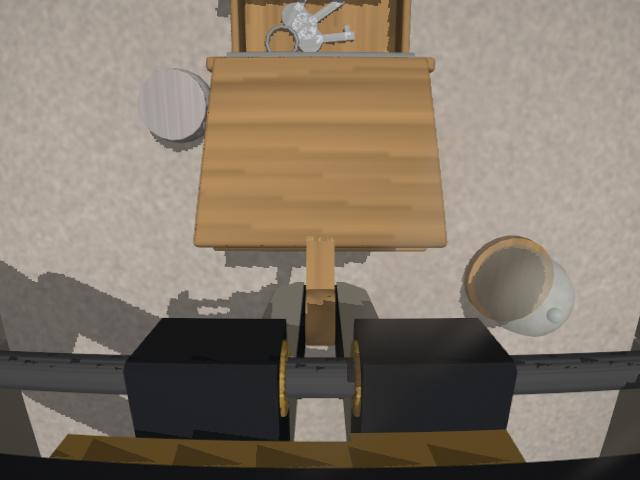

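The lid is lifting: its edge spans (195–447, 245), with the tab between the fingers at (320,310). I continue the arc.

Request:
apply_moves(
  series=[
    {"jaw":1,"linear":[-0.018,0,-0.015],"roll":0},
    {"jaw":1,"linear":[-0.036,0,-0.031],"roll":0},
    {"jaw":1,"linear":[-0.052,0,-0.05],"roll":0},
    {"jaw":1,"linear":[-0.066,0,-0.071],"roll":0},
    {"jaw":1,"linear":[-0.078,0,-0.093],"roll":0},
    {"jaw":1,"linear":[-0.087,0,-0.115],"roll":0},
    {"jaw":1,"linear":[-0.093,0,-0.139],"roll":0},
    {"jaw":1,"linear":[-0.097,0,-0.163],"roll":0},
    {"jaw":1,"linear":[-0.098,0,-0.188],"roll":0},
    {"jaw":1,"linear":[-0.097,0,-0.212],"roll":0},
    {"jaw":1,"linear":[-0.093,0,-0.237],"roll":0},
    {"jaw":1,"linear":[-0.086,0,-0.26],"roll":0},
    {"jaw":1,"linear":[-0.077,0,-0.283],"roll":0},
    {"jaw":1,"linear":[-0.066,0,-0.305],"roll":0},
    {"jaw":1,"linear":[-0.052,0,-0.325],"roll":0},
    {"jaw":1,"linear":[-0.036,0,-0.344],"roll":0},
  ],
)

```text
t: 7.2
tool_pos: [0.543, 0.0346, 0.2019]
orientation: [1.105, 1.273, -1.1]
force: [6.2, 1.1, 3.7]
opening: 0.0117
```

```bash
python3 -c "
from h import *
from fit import world,L
yawerr();p=np.load('p.npy')
N=14;a0=p[3]
T=[]
for a in np.linspace(a0,np.pi+.03,N+1):
    q=p.copy();q[3]=a;w=np.array(world(q,L(q,(0,-136,4),p[5])));w[2]-=.019;T.append(w)
go(T[10:])"
```

```text
tool y deg 8.24 roll needed 0.004 tcp [0.543  0.0346 0.2019] x axis [ 0.003  0.002 -1.   ] t 7.2 q [-0.03 -0.02  1.67  0.    1.48 -0.18] F [6.2 1.1 3.7] op 0.0117
[0.0006, -0.0008, 0.0023]
[0.0382, -0.0008, -0.0294]
[0.0818, -0.0009, -0.0522]
[0.1293, -0.001, -0.0651]
[0.1784, -0.0012, -0.0675]
```

Request:
apply_moves(
  series=[
    {"jaw":1,"linear":[0.019,-0.001,-0.013],"roll":0},
    {"jaw":1,"linear":[0.038,-0.001,-0.029],"roll":0},
    {"jaw":1,"linear":[0.059,-0.001,-0.041],"roll":0},
    {"jaw":1,"linear":[0.082,-0.001,-0.052],"roll":0},
    {"jaw":1,"linear":[0.105,-0.001,-0.06],"roll":0},
    {"jaw":1,"linear":[0.129,-0.001,-0.065],"roll":0},
    {"jaw":1,"linear":[0.154,-0.001,-0.067],"roll":0},
    {"jaw":1,"linear":[0.174,-0.001,-0.067],"roll":0},
    {"jaw":1,"linear":[0.176,-0.001,-0.067],"roll":0},
  ],
)

```text
t: 8.32
tool_pos: [0.5371, 0.0765, 0.0956]
orientation: [1.107, 1.274, -1.097]
force: [8.0, 7.7, -0.7]
opening: 0.0117
```

```bash
python3 -c "
from h import *
yawerr();cam('wrist','w3.png')"
```

```text
tool y deg 8.28 roll needed 0.005 tcp [0.5371 0.0765 0.0956] x axis [ 0.003  0.004 -1.   ] t 8.325 q [ 0.04  0.07  1.79  0.    1.28 -0.1 ] F [ 8.   7.7 -0.7] op 0.0117
```

View pics/w3.png

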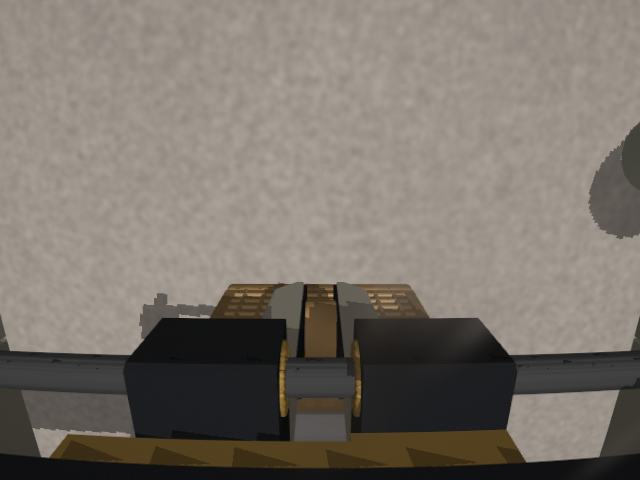

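The end wall and tab are visible under the fingers, so the lid looks nearly flat. I press down a little and watch the force.

Request:
apply_moves(
  series=[
    {"jaw":1,"linear":[0.004,0,0.003],"roll":0},
    {"jaw":1,"linear":[0.008,0,0.003],"roll":0},
    {"jaw":1,"linear":[0.008,0,0.003],"roll":0},
  ],
)

```text
t: 8.75
tool_pos: [0.5372, 0.0763, 0.0905]
orientation: [1.108, 1.276, -1.096]
force: [6.3, 5.6, 0.5]
opening: 0.0123
```

Request:
apply_moves(
  series=[
    {"jaw":0.3,"linear":[0,0,0],"roll":0},
    {"jaw":0.3,"linear":[0,0,0],"roll":0},
    {"jaw":0,"linear":[0,0,0],"roll":0},
    {"jaw":-0.5,"linear":[-0.06,0,0],"roll":0},
    {"jaw":-1,"linear":[-0.15,0,0],"roll":0},
    {"jaw":-1,"linear":[-0.2,0,0.05],"roll":0},
    {"jaw":-1,"linear":[-0.2,0,0.14],"roll":0},
    {"jaw":-1,"linear":[-0.2,0,0.23],"roll":0},
    {"jaw":-1,"linear":[-0.2,0,0.315],"roll":0},
    {"jaw":-1,"linear":[-0.2,0,0.315],"roll":0},
    {"jaw":-1,"linear":[-0.2,0,0.315],"roll":0},
  ],
)

```text
t: 10.12
tool_pos: [0.5637, -0.1112, 0.2091]
orientation: [1.109, 1.276, -1.097]
force: [-1.1, 0.8, -0.0]
opening: 0.093
```

```bash
python3 -c "
from h import *
from fit import world,L
yawerr();cam('wrist','w4.png')
p=np.load('p.npy');p[3]=np.pi
print('lid flat',proj('w4.png',[world(p,L(p,q,p[5])) for q in [(0,-136,4),(0,-106,0),(56,-106,0),(-56,-106,0)]]).round(0).tolist())
p[3]=2.9
print('lid 2.9',proj('w4.png',[world(p,L(p,q,p[5])) for q in [(0,-136,4),(0,-106,0),(56,-106,0),(-56,-106,0)]]).round(0).tolist())
print('head top',proj('w4.png',[world(p,q) for q in [(x,y,.115) for x in(-.014,.014) for y in (-.069,-.035)]+[(-.021,-.052,.097),(0,-.007,.112),(0,-.097,.112)]]).round(0).tolist())
go([world(p,(0,-.052,.078))])
"
```

```text
tool y deg 8.25 roll needed 0.004 tcp [ 0.5637 -0.1112  0.2091] x axis [ 0.003  0.007 -1.   ] t 10.125 q [-0.29  0.07  1.58  0.01  1.5  -0.43] F [-1.1  0.8 -0. ] op 0.093
lid flat [[319.0, -63.0], [319.0, -12.0], [414.0, -10.0], [225.0, -11.0]]
lid 2.9 [[320.0, -87.0], [319.0, -23.0], [425.0, -21.0], [214.0, -21.0]]
head top [[299.0, 267.0], [298.0, 220.0], [338.0, 267.0], [339.0, 220.0], [290.0, 237.0], [319.0, 178.0], [319.0, 302.0]]
[0.2187, -0.002, 0.0022]
```

View pics/w4.png

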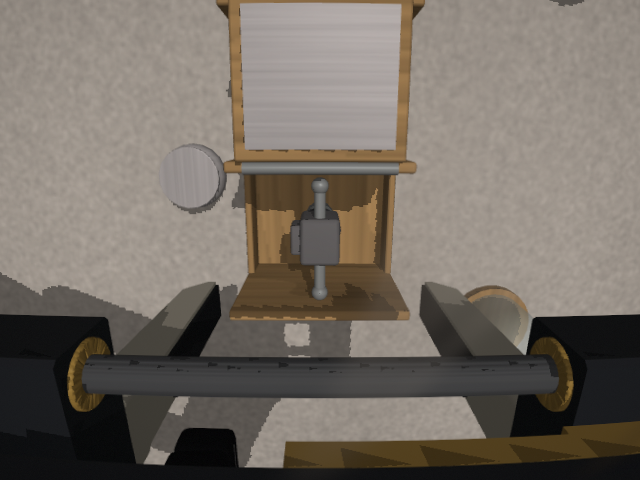

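Head top is at (300–339, 220–264), with the button on the left at 291. The prediction was 299–338, so this fits. The lid is over with its mirror up. I check how flat it is in the fixed cameras.

```bash
python3 -c "
from h import *
from fit import world,L
cam('side','s1.png');cam('top','t1.png')
p=np.load('p.npy')
a=cv2.resize(cv2.imread('pics/s1.png')[190:310,270:370],None,fx=5,fy=5,interpolation=2)
for th in (np.pi,2.99):
  p[3]=th
  for q in [(0,-136,4),(56,-106,0),(-56,-106,0),(56,-5,0),(-56,-5,0)]: print(round(th,2),q,((proj('s1.png',world(p,L(p,q,p[5])))[0]-[270,190])*5+2).round(0), ((proj('t1.png',world(p,L(p,q,p[5])))[0]-[295,205])*3).round(0))
b=cv2.resize(cv2.imread('pics/t1.png')[205:305,295:395],None,fx=3,fy=3,interpolation=2)
b=np.pad(b,((0,300),(0,0),(0,0)));cv2.imwrite('pics/s1c.png',np.hstack([a,b]))"
```

```text
3.14 (0, -136, 4) [226.  92.] [  8. 142.]
3.14 (56, -106, 0) [348. 114.] [34. 75.]
3.14 (-56, -106, 0) [123. 139.] [ 50. 201.]
3.14 (56, -5, 0) [389. 259.] [147.  61.]
3.14 (-56, -5, 0) [151. 287.] [164. 186.]
2.99 (0, -136, 4) [226.  62.] [  8. 140.]
2.99 (56, -106, 0) [349.  91.] [35. 73.]
2.99 (-56, -106, 0) [122. 117.] [ 50. 200.]
2.99 (56, -5, 0) [389. 258.] [147.  61.]
2.99 (-56, -5, 0) [151. 286.] [164. 186.]
```

View pics/s1c.png

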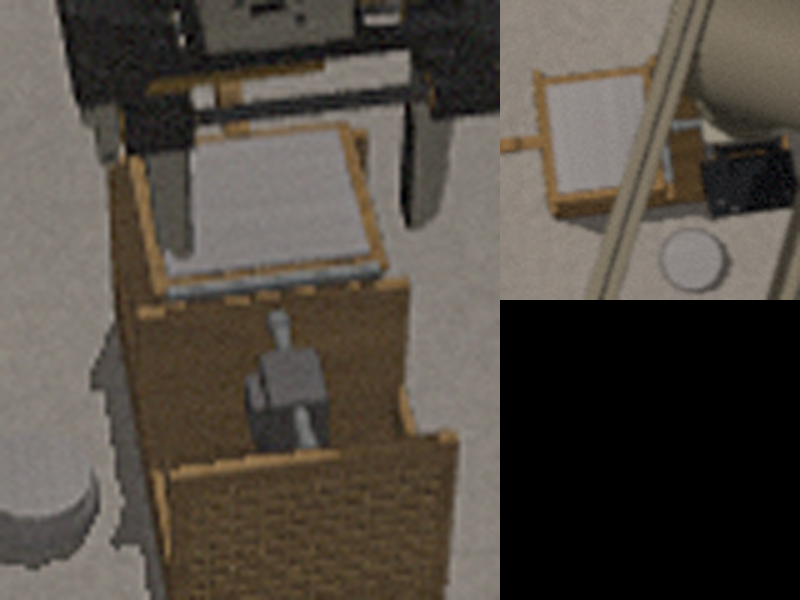

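The lid's far corners are at (355,125) and (132,157), no higher than the flat prediction. At 2.99 rad they would sit about 22 px higher, so it is flat. I descend onto the head and grip.

Request:
apply_moves(
  series=[
    {"jaw":-1,"linear":[0.06,-0.003,0.002],"roll":0.004},
    {"jaw":-1,"linear":[0.12,-0.003,0.002],"roll":0.004},
    {"jaw":-1,"linear":[0.18,-0.003,0.002],"roll":0.004},
    {"jaw":-0.5,"linear":[0.218,-0.003,0.002],"roll":0.004},
    {"jaw":0,"linear":[0.218,-0.003,0.002],"roll":0.004},
    {"jaw":0.2,"linear":[0.218,-0.003,0.002],"roll":0.004},
    {"jaw":1,"linear":[0.218,-0.003,0.002],"roll":0.004},
    {"jaw":1,"linear":[0.218,-0.003,0.002],"roll":0.004},
    {"jaw":1,"linear":[0.218,-0.003,0.002],"roll":0.004},
    {"jaw":1,"linear":[0.218,-0.003,0.002],"roll":0.004},
    {"jaw":1,"linear":[0.218,-0.003,0.002],"roll":0.004},
    {"jaw":1,"linear":[0.218,-0.003,0.002],"roll":0.004},
    {"jaw":1,"linear":[0.218,-0.003,0.002],"roll":0.004},
  ],
  force=30,
)

```text
t: 11.9
tool_pos: [0.5635, -0.1108, 0.0789]
orientation: [1.109, 1.275, -1.096]
force: [5.6, -0.2, -1.1]
opening: 0.0288
```

```bash
python3 -c "
from h import *
yawerr()"
```

```text
tool y deg 8.27 roll needed 0.005 tcp [ 0.5635 -0.1108  0.0789] x axis [ 0.005  0.006 -1.   ] t 11.9 q [-0.29  0.17  1.71  0.01  1.26 -0.43] F [ 5.6 -0.2 -1.1] op 0.0288
```

The opening is 28.8 mm, so the button is fully in. I pull up.

Request:
apply_moves(
  series=[
    {"jaw":1,"linear":[-0.015,0,0],"roll":0},
    {"jaw":1,"linear":[-0.03,0,0],"roll":0},
    {"jaw":1,"linear":[-0.045,0,0],"roll":0},
    {"jaw":1,"linear":[-0.06,0,0],"roll":0},
    {"jaw":1,"linear":[-0.075,0,0],"roll":0},
    {"jaw":1,"linear":[-0.09,0,0],"roll":0},
    {"jaw":1,"linear":[-0.105,0,0],"roll":0},
    {"jaw":1,"linear":[-0.12,0,0],"roll":0},
    {"jaw":1,"linear":[-0.135,0,0],"roll":0},
    {"jaw":1,"linear":[-0.15,0,0],"roll":0},
    {"jaw":1,"linear":[-0.165,0,0],"roll":0},
    {"jaw":1,"linear":[-0.175,0,0],"roll":0},
    {"jaw":1,"linear":[-0.181,0,0],"roll":0},
    {"jaw":1,"linear":[-0.185,0,0],"roll":0},
    {"jaw":1,"linear":[-0.185,0,0],"roll":0},
    {"jaw":1,"linear":[-0.185,0,0],"roll":0},
  ],
)

```text
t: 13.9
tool_pos: [0.5634, -0.1109, 0.1889]
orientation: [1.11, 1.275, -1.095]
force: [11.2, 1.6, -7.2]
opening: 0.0288
```

```bash
python3 -c "
from h import *
yawerr();cam('side','s2.png');cam('wrist','w5.png')
a=cv2.resize(cv2.imread('pics/s2.png')[150:310,270:370],None,fx=3.5,fy=3.5,interpolation=2)
b=cv2.resize(cv2.imread('pics/w5.png'),(430,322));b=np.pad(b,((0,a.shape[0]-322),(0,0),(0,0)))
cv2.imwrite('pics/e1.png',np.hstack([a,b]))"
```

```text
tool y deg 8.29 roll needed 0.005 tcp [ 0.5634 -0.1109  0.1889] x axis [ 0.005  0.007 -1.   ] t 13.9 q [-0.29  0.07  1.6   0.01  1.46 -0.43] F [11.2  1.6 -7.2] op 0.0288
```

View pics/e1.png

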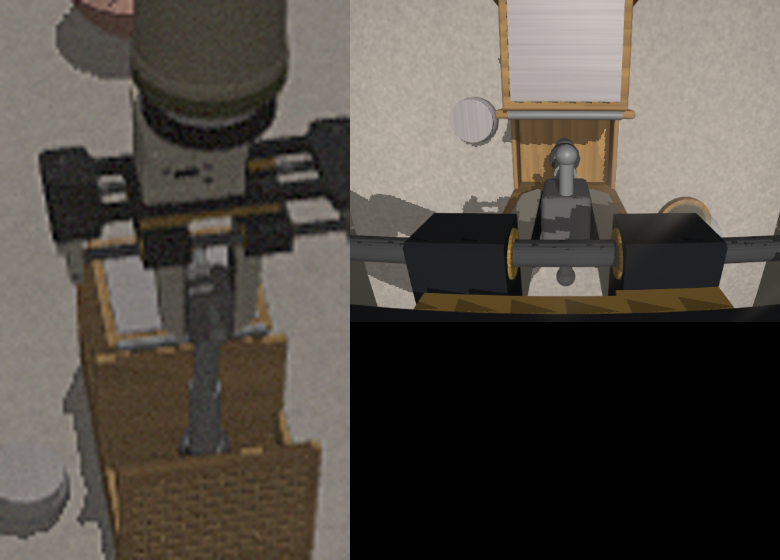

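The post is extended with the head gripped, the lid is flat, and the tool rose exactly 110 mm with a −7 N reaction. A 1 mm nudge will confirm the stop.

Request:
apply_moves(
  series=[
    {"jaw":1,"linear":[-0.003,0,0],"roll":0},
    {"jaw":1,"linear":[-0.003,0,0],"roll":0},
    {"jaw":1,"linear":[-0.003,0,0],"roll":0},
    {"jaw":1,"linear":[-0.003,0,0],"roll":0},
  ],
)

```text
t: 14.5
tool_pos: [0.5634, -0.1108, 0.1889]
orientation: [1.11, 1.276, -1.095]
force: [10.2, -0.3, -11.3]
opening: 0.0288
```

The tool did not move and the reaction rose to −11 N, so the post is on the end stop. I hand in.

```bash
python3 -c "
from plant import *
print(close_job())"
```

```text
the job is handed in; nothing more can be done
None
```

The lid is flipped flat over the key bay with its mirrored face up, and I handed the job in at about 14.5 s with the post held at its second stop. The hand-in reports no verdict.

- **Lid:** I pinched the tab and swung it over the arc. In the side view its far corners sat no higher than predicted for a flat lid; at 2.99 rad they would have been about 22 px higher. While still gripped, an extra 5 mm push down on the tab gave almost no reaction, so the pictures are the evidence for flatness.
- **Button and post:** I gripped the head at 30 N. The opening was 28.8 mm, so the button was fully in, and it stayed there throughout the pull. The tool rose 110 mm. A further 2 mm commanded upward moved nothing and raised the downward reaction from 7 N to 11 N, so the post was on its end stop.
- **Small disagreements:** About 10 N of sideways force stayed on the wrist along the jaw direction, probably from slight off-centring on the head. The model of the caddy fitted the first pictures only to 1–2 px.
- **Other things on the console:** My path touched none of them, and the tin was visibly in place in the last picture. I did not re-measure the others.

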